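# Clamp the suction manifold and strip its quick-release nozzles for cleaning

### The job

The nozzles of the suction manifold have to come out for cleaning. Lift the manifold by its inlet onto the bed of the bench clamp with its tongue under the foot, push the clamp's arm down until it bears on the tongue, tilts and binds, and screw it tight; then pull back each collar that holds a nozzle, draw the released nozzle out and lay it in the steel tray. Leave the manifold clamped tight and everything else on the desk alone.

Things in the scene. Friction and masses are not known exactly. Their poses are not given: they have to be found in the camera images.
- clamp: Bench clamp fixed to the desk: steel bed plate, upright toothed bar, sliding arm. Origin on the desk straight under the screw axis, z up. Bar (22 x 10 mm, top z 220 mm) at x -125; bed spans x -155..+92, y -150..+40 mm, top z 15 mm. The work's tongue lies along +y under the foot, its couplers face -y. It stands bar at the far side, -y to the left, turned up to 9 deg.
- clamp_slide (a joint): Arm height on the bar: 0 = top (foot underside 100 mm above the desk, less 0.8 mm per rad of clamp_screw), growing in m as the arm goes down, at most 0.084. The arm stays where left and slides freely when its upper face is pushed down (3 to 6 N).
- clamp_arm (a joint): Tilt of the sliding arm, rad. 0 = square, running free. When the foot meets the work and the arm is pushed on (15 to 25 N), its screw end lifts; at 0.03 to 0.04 it binds on the bar and stays when let go, the foot pressing with 5 to 10 N. Push down on top with closed fingers: a hand gripping the arm hinders the tilt.
- clamp_arm_grip (a point): Middle of the sliding arm, on its centre line, 62 mm from the bar and from the screw axis. The arm is a grey bar along the clamp's x, 16 mm wide, 22 mm high (upper face 11 mm above this point). About 85 mm are free between the handle (its top 83 mm above the arm's upper face) and the head that runs on the bar.
- clamp_handle (a point): Centre of the clamp's wooden screw handle: upright, round, 29 mm thick, 50 mm long (25 mm above and below this point), on the screw axis.
- clamp_screw (a joint): Turn of the clamp screw, rad, 0 to 18.8; clockwise from above is positive and drives handle and foot down by 0.8 mm per rad (5 mm a turn). It starts near 0 to 2. It turns stiffly (0.15 to 0.25 N m) and stays where it is left. Once the foot bears, each further rad adds 5 to 7 N; a good full turn from there (6.3 to 8 rad) is tight.
- clamp_foot: Round black rubber foot of the clamp screw, 26 mm across, yielding about 1 mm per 15 N. Origin on the screw axis at the height of the arm's centre line, 41 mm above the foot's underside.
- clamp_spot (a point): Point on top of the clamp bed straight under the foot.
- manifold: Suction manifold, loose, 0.7 to 0.9 kg with nozzles: aluminium block 176 (x) x 44 (y) x 50 mm, three quick couplers in a row on its -y face, a flat tongue on its +y face (60 wide, 12 thick, y 20..105), two feet 10 mm high under the couplers (x -31, +31, to y -62). Origin: centre of the block's underside, z up. Coupler axes along y at x -62, 0, +62, z 38; mouths at y -66 mm.
- manifold_tongue (a point): Spot on top of the tongue where the clamp foot should press (manifold x 0, y 80, z 12 mm). Loaded: this lies over clamp_spot within about 15 mm, the manifold stands flat on the bed, its axes along the clamp's.
- manifold_inlet (a point): Upper part of the round steel suction inlet that stands on the block (26 mm thick, z 50 to 78 mm, at x 0, y -14): the place to grip the manifold for lifting, close to its centre of mass. This point is at z 72 mm.
- tray: Shallow steel instrument tray, loose, 127 (x) x 203 (y) mm, rim 15 mm high, inner floor 2 mm above its underside. Origin: centre of the underside.
- nozzle_a: Hose nozzle (may be absent), 45 g. Origin: centre of the brass hexagon (24 mm across flats, 28 long). Steel stem to +y (ends at 57 mm, 18 thick), ribbed hose end to -y (ends at 40 mm). Starts locked in the coupler at manifold x -62, axes parallel, two flats upright, origin at manifold y -83, z 37 mm; about y -95 when released; stem clear of the coupler from y -124.
- nozzle_b: Hose nozzle (may be absent), 45 g. Origin: centre of the brass hexagon (24 mm across flats, 28 long). Steel stem to +y (ends at 57 mm, 18 thick), ribbed hose end to -y (ends at 40 mm). Starts locked in the coupler at manifold x 0, axes parallel, two flats upright, origin at manifold y -83, z 37 mm; about y -95 when released; stem clear of the coupler from y -124.
- nozzle_c: Hose nozzle (may be absent), 45 g. Origin: centre of the brass hexagon (24 mm across flats, 28 long). Steel stem to +y (ends at 57 mm, 18 thick), ribbed hose end to -y (ends at 40 mm). Starts locked in the coupler at manifold x +62, axes parallel, two flats upright, origin at manifold y -83, z 37 mm; about y -95 when released; stem clear of the coupler from y -124.
- collar_a_grip (a point): Centre of the knurled collar on the coupler at manifold x -62 mm: ring round the coupler axis, 33 mm thick, 24 long, at rest 15 mm behind the mouth. Pulled 9 to 10 mm to its stop towards the block (manifold +y) against a spring (5 to 10 N) it unlocks and pushes the nozzle about 12 mm out, where the nozzle stays, free, when the collar springs back.
- collar_b_grip (a point): Centre of the knurled collar on the coupler at manifold x 0 mm: ring round the coupler axis, 33 mm thick, 24 long, at rest 15 mm behind the mouth. Pulled 9 to 10 mm to its stop towards the block (manifold +y) against a spring (5 to 10 N) it unlocks and pushes the nozzle about 12 mm out, where the nozzle stays, free, when the collar springs back.
- collar_c_grip (a point): Centre of the knurled collar on the coupler at manifold x +62 mm: ring round the coupler axis, 33 mm thick, 24 long, at rest 15 mm behind the mouth. Pulled 9 to 10 mm to its stop towards the block (manifold +y) against a spring (5 to 10 N) it unlocks and pushes the nozzle about 12 mm out, where the nozzle stays, free, when the collar springs back.
- fuse_tin: Flat green tin 59 x 86 x 17 mm lying on the desk; not part of the job, to be left alone. Origin: centre of the underside.
- dial_timer: White dial timer, 62 mm across lying on the desk; not part of the job, to be left alone. Origin: centre of the underside.

How it is judged:
By the outcome, as a careful person would: the job done as asked, in the order asked, and still so for the second after the job is handed in, with the robot touching nothing.
Of nozzle_a, nozzle_b, nozzle_c only 2 to 3 are there at a start; the rules pass over those that are not, and their reading is None.
At some moment in a run one of tray may be knocked a few centimetres aside while the robot is not near it.
Once in a run the grip may slacken for a moment while it holds something.
It also fails if it takes over 210 s, if anything falls off the work surface, if the arm or the gripper's body presses on something with over 40 N, if the wrist force passes 120 N, or if a joint passes its speed limit or range.

### The arm

A 6-joint arm with a two-finger parallel gripper is mounted at the origin on a cart in front of the work surface, level with it; the furniture and walls round the work are solid. World frame = base frame: x ahead of the robot, y to its left, z up, the work surface at z = 0. Lengths are in mm, angles in rad, forces in N, time in s.
With the tool pointing down it reaches from about 300 to 775 mm from the base axis. Payload 14.6 kg.
Tool frame: the origin (TCP) lies on the centre line of the jaws, within the pads' length; the fingertips stand 19 mm ahead of it and the grasp point (between the pads) is the TCP (bot.tip_reach is the distance from the TCP to the fingertips, in mm); z points along the fingers, y is the line along which they close (so a half turn about z gives the same grasp; the last joint's range is limited). The gripper opens to 85 mm and grips with 20 to 120 N. Pads are 22 mm wide; open, the fingers measure 114 mm over their backs; the gripper's body (76 mm by 85 mm) begins 54 mm behind the grasp point. The pads swing forward as they close: fully open they stand 13 mm farther back than shut.
Start: joints at [-1.258, 0.3, 1.521, -0, 1.321, -0.067], TCP at [203.897, -510.799, 250.281] pointing down, gripper open.
Joint ranges: [-3.03, 3.03], [-0.79, 2.21], [0.23, 2.52], [-1.04, 4.18], [0, 3.07], [-2.55, 2.55]. Speed limits (rad/s): [2.22, 2.22, 2.57, 3.14, 3.14, 3.14].

### API

Orientations are given as a unit quaternion [w, x, y, z].
In Python, from rig import bot gives the robot as it stands. Calls block until the motion is done:
- bot.move_to(position, orientation): joint-space move of the TCP to a pose.
- bot.servo_line(position, attitude=None, speed=150, until_force=None): straight line of the TCP; attitude=None keeps the orientation; speed is the mean speed in mm/s. With until_force (N) it stops when the force on the tool has changed by that much, and returns True; else False.
- bot.move_joints(angles): joint-space move.
- bot.move_gripper(opening, grip_force=None): finger opening in mm; grip_force is the grip in N (None keeps the last); returns when the fingers have stopped.
- bot.dwell(seconds).
- bot.ik(position, orientation): joint angles nearest the present ones, or None.
- bot.read_state(): the state.
- bot.read_camera(name): name is "scene" or "side" or "wrist"; returns a dict with "image" (400x640x3 uint8, blue, green, red), "depth" (400x640 float32, mm along the optical axis (not along the pixel's ray), 0 where there is no reading), "fovy" (degrees; the focal length in pixels is half the picture's height over the tangent of half this angle, whatever the lens; pixels are square), "cx", "cy" (the principal point, pixels), "k1" (the pictures are not rectified: a ray, as slopes to the right and down, at radius r is drawn at 1 + k1 r^2 times it, then the intrinsics apply), "eye" and "attitude" of the camera in the world; the wrist camera has in their place "mount" (4x4, takes a point from camera to tool coordinates, whose origin is the TCP and whose axes are the flange's). Camera axes: x right, y down, z forward; pixel columns grow to the right and rows downward; lengths in mm; the calibration is good to about 2 mm. A picture is of the moment at which its call begins: read the wrist's pose just before it.
A pose or a line that the arm cannot do raises bot.MotionError and nothing moves.
- bot.finish_job(): hands the job in; it is judged then, once.
The state is a dict: "clock": time; "joint_positions": joint angles; "qvel": joint speeds; "effort": joint torques, N m; "ee_pos": TCP position; "tool_rot": TCP orientation; "ft_force": force on the tool from outside, world axes, zero at the start; "moment": the same for the moment, N m; "grip_width": finger opening in mm; "grip_force": force on a finger pad.
Only numpy, scipy, OpenCV 4.12 (cv2) and the standard library are available. Lean on these libraries where they do the work, as an engineer would, in place of code of your own. Each camera call takes 0.05 s, during which the arm holds its last target. There are 200 camera calls.

## Working session

There is one attempt and no reset: what is moved stays moved. The work goes in short steps, each a Python script; the robot and the scene stay as the last script left them, time stands still between calls to the robot, and variables do not carry over. Pictures are saved under pics/ and viewed, at most 14 in all, crops included, and the job is handed in when it is done.

```bash
ls; mkdir -p pics; cat > h.py <<'E'
import numpy as np, cv2
from scipy.spatial.transform import Rotation as R
from rig import bot
def rot(q): return R.from_quat([q[1],q[2],q[3],q[0]])
def quat(r): q=r.as_quat(); return [q[3],q[0],q[1],q[2]]
def down(yaw):  # tool down, tool x axis at world angle yaw
    return quat(R.from_euler('z',yaw)*R.from_euler('x',np.pi))
def cam(name):
    s=bot.read_state(); c=bot.read_camera(name)
    if 'mount' in c:
        M=np.array(c['mount']); Rt=rot(s['tool_rot']).as_matrix()
        c['R']=Rt@M[:3,:3]; c['t']=Rt@M[:3,3]+np.array(s['ee_pos'])
    else:
        a=np.array(c['attitude']); c['R']=a if a.shape==(3,3) else rot(a).as_matrix(); c['t']=np.array(c['eye'])
    h=c['image'].shape[0]; c['f']=h/2/np.tan(np.radians(c['fovy'])/2)
    return c
def cloud(c):
    h,w=c['depth'].shape; u,v=np.meshgrid(np.arange(w),np.arange(h))
    x=(u-c['cx'])/c['f']; y=(v-c['cy'])/c['f']; xd,yd=x.copy(),y.copy()
    for _ in range(8):
        k=1+c['k1']*(x*x+y*y); x=xd/k; y=yd/k
    d=c['depth']; P=np.stack([x*d,y*d,d],-1)@c['R'].T+c['t']; P[d<=0]=np.nan
    return P
def pix(c,p):
    q=(np.asarray(p)-c['t'])@c['R']; x=q[...,0]/q[...,2]; y=q[...,1]/q[...,2]; k=1+c['k1']*(x*x+y*y)
    return np.stack([x*k*c['f']+c['cx'],y*k*c['f']+c['cy']],-1)
def topview(P,img,name,x0,x1,y0,y1,s=1.0):
    pass
E
python3 - <<'E'
from h import *
s=bot.read_state(); print(s)
for n in ['scene','side','wrist']:
    c=cam(n); print(n,c['t'],c['R'].round(2).tolist(),c['fovy'],c['k1'],c['cx'],c['cy'])
    cv2.imwrite(f'pics/{n}0.png',c['image']); np.savez(f'{n}0.npz',P=cloud(c),im=c['image'])
E
```

```text
pics
{'clock': 0.0, 'joint_positions': array([-1.25759162e+00,  3.00469921e-01,  1.52161671e+00, -9.38886898e-06,
        1.32071921e+00, -6.65760531e-02]), 'qvel': array([0.00148114, 0.00039747, 0.00089628, 0.00089675, 0.00129178,
       0.00067119]), 'effort': array([-7.04049635e-04, -5.43496585e+01, -3.61797631e+01, -6.06776257e-05,
        4.02006990e-03,  1.80522972e-05]), 'ee_pos': array([ 203.8310969 , -510.58870946,  249.70688383]), 'tool_rot': array([-6.01425031e-04,  9.82024532e-01,  1.88752355e-01, -7.91250464e-05]), 'ft_force': array([-0.5552869 , -0.76922284, -0.40210706]), 'moment': array([ 0.03959678, -0.01647399,  0.01247318]), 'grip_force': 0.0, 'grip_width': 85.36015701052135}
scene [-210.40598879  500.35547753  799.69424748] [[-0.47, -0.53, 0.71], [-0.88, 0.27, -0.39], [0.02, -0.81, -0.59]] 49.16294302464168 -0.10614837850500312 322.38118885966543 202.83074934468826
side [1155.45366132  148.6827868  1156.49099248] [[-0.09, 0.85, -0.52], [1.0, 0.07, -0.06], [-0.01, -0.52, -0.85]] 57.67632751866713 -0.07416916959861714 322.710016562548 201.0023774067794
wrist [ 271.66128472 -484.80492166  373.23688844] [[0.37, -0.89, -0.27], [-0.93, -0.36, -0.11], [-0.0, 0.29, -0.96]] 71.19454042335305 -0.046449739077521736 321.3276077172607 205.13294597370472
```

View pics/scene0.png

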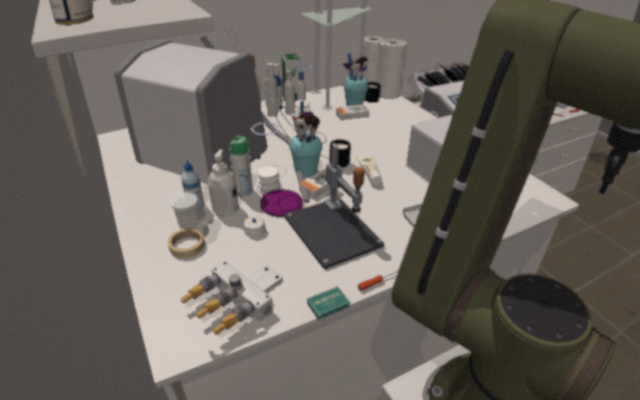

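View pics/side0.png

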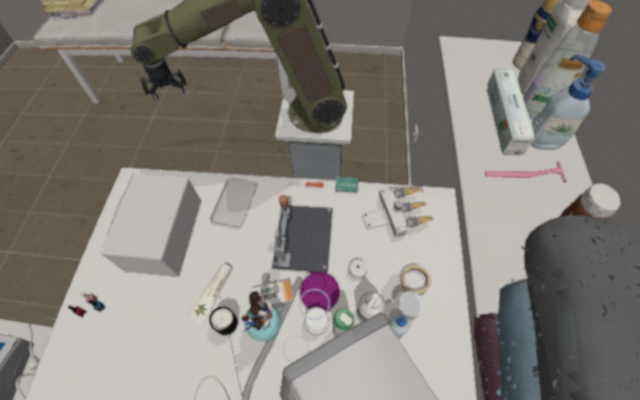

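The scene and side views show all three nozzles present. In the side view: manifold at (405,210) with couplers to world +y, clamp bed at (305,240) with arm and handle at (284,215), tray at (235,202), tin at (346,185), timer at (357,268). Next I measure the positions from the depth clouds.

```bash
python3 - <<'E'
import numpy as np
d=np.load('side0.npz');P=d['P']
for n,(u,v) in dict(manif=(405,210),inlet=(393,202),bed=(305,240),handle=(284,200),arm=(283,225),tray=(235,202),tin=(346,185),timer=(357,268),bar=(281,262),n1=(425,190),n3=(427,219),tongue=(372,218)).items(): print(n,P[v,u].round(0))
# height map mosaic
import cv2
s=0.8 # px per mm... top view image: cols = y from 450 to -450 , rows = x from 800 to 150
H=np.zeros((520,720,3),np.uint8); Z=np.full((520,720),-1e9)
for f in ['side0','scene0']:
    d=np.load(f+'.npz');P=d['P'];im=d['im']
    Q=P.reshape(-1,3);I=im.reshape(-1,3);ok=np.isfinite(Q[:,0])
    Q=Q[ok];I=I[ok]
    c=((450-Q[:,1])*.8).astype(int);r=((800-Q[:,0])*.8).astype(int)
    k=(c>=0)&(c<719)&(r>=0)&(r<519)&(Q[:,2]<300)&(Q[:,2]>-20)
    for cc,rr,z,col in zip(c[k],r[k],Q[k,2],I[k]):
        if z>Z[rr,cc]:
            Z[rr:rr+2,cc:cc+2]=z;H[rr:rr+2,cc:cc+2]=col
cv2.imwrite('pics/top.png',H)
E
```

```text
manif [495. 367.  42.]
inlet [473. 323.  53.]
bed [627.  24.  16.]
handle [589. -34. 211.]
arm [635. -39. 133.]
tray [ 489. -256.    5.]
tin [389. 153.  17.]
timer [723. 206.  35.]
bar [719. -45.  28.]
n1 [378. 453.   2.]
n3 [531. 440.  51.]
tongue [521. 253.  13.]
```

View pics/top.png

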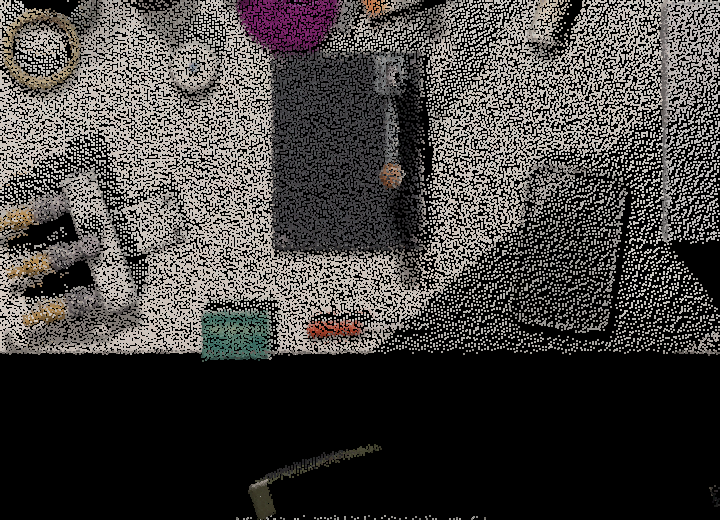

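The top view shows the tray at about x 385..594, y -335..-194. The clamp arm is at y≈-38 with the handle at about (583,-38). The manifold is at about (500,325), turned about 20°. I'll go above each and look from close by.

```bash
python3 - <<'E'
from h import *
p=np.array(bot.read_state()['ee_pos'])
bot.servo_line([p[0],p[1],400])
def look(pos,yaw,n):
    bot.move_to(pos,down(yaw)); bot.dwell(.3); c=cam('wrist'); np.savez(n+'.npz',P=cloud(c),im=c['image']); cv2.imwrite(f'pics/{n}.png',c['image']); print(n,bot.read_state()['joint_positions'].round(2))
look([500,-265,380],np.pi/2,'wt')
look([540,0,400],np.pi/2,'wc')
look([480,260,380],np.pi/2,'wm')
c=[cv2.imread(f'pics/{n}.png') for n in ['wc','wm']]
cv2.imwrite('pics/w2.png',cv2.resize(np.vstack(c),(480,600)))
E
```

```text
wt [-0.55  0.28  1.26 -0.    1.61 -0.55]
wc [-0.07  0.21  1.29 -0.    1.64 -0.07]
wm [ 0.43  0.23  1.31 -0.    1.6   0.43]
```

View pics/w2.png

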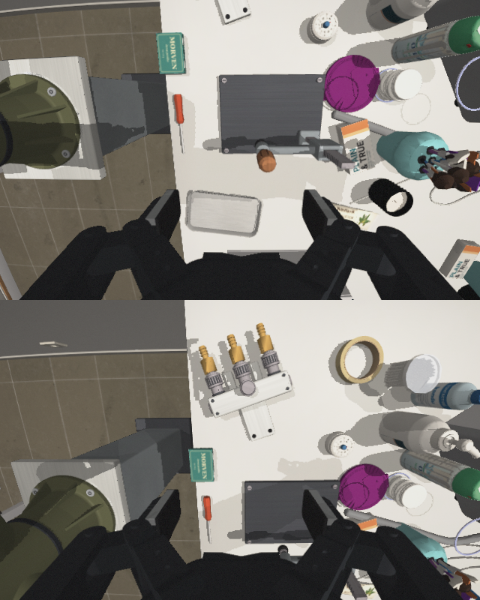

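The close views show the clamp (handle at (266,160) in the scaled mosaic) and the manifold (inlet at (248,385), tongue toward the clamp). I fit rectangles to the clouds.

```bash
python3 - <<'E'
import numpy as np,cv2
def L(n): P=np.load(n+'.npz')['P'].reshape(-1,3); return P[np.isfinite(P[:,0])]
def box(P,lo,hi): return P[((P>lo)&(P<hi)).all(1)]
def rect(Q):
    Q=Q[:,:2].astype(np.float32); 
    # drop stragglers
    k=np.zeros((1000,1000),np.uint8); ij=np.round(Q+[100,500]).astype(int); k[ij[:,0],ij[:,1]]=255
    k=cv2.morphologyEx(cv2.dilate(k,np.ones((5,5))),cv2.MORPH_OPEN,np.ones((11,11))); 
    n,l,s,_=cv2.connectedComponentsWithStats(k); b=1+np.argmax(s[1:,4]); m=l[ij[:,0],ij[:,1]]==b
    r=cv2.minAreaRect(Q[m]); return len(Q),m.sum(),np.round(r[0],1),np.round(r[1],1),round(r[2],2)
M=L('wm');C=L('wc');T=L('wt');S=L('side0')
print('block',rect(box(M,[400,200,46],[620,450,54])))
print('block side',rect(box(S,[400,200,46],[620,450,54])))
print('inlet',box(M,[430,280,74],[540,370,84]).mean(0),rect(box(M,[430,280,74],[540,370,84])))
print('tongue',rect(box(M,[430,180,9],[620,320,15])))
print('bed',rect(box(C,[450,-100,11],[800,160,19])), rect(box(M,[450,-100,11],[800,160,19])),'side',rect(box(S,[450,-100,11],[800,160,19])))
for n,X in(('c',C),('m',M),('t',T),('s',S)):
    h=box(X,[560,-80,220],[620,10,245]); a=box(X,[600,-80,146],[690,0,156])
    print(n,'handle',len(h),h.mean(0) if len(h) else 0,(rect(h)) if len(h) else 0,'arm',len(a), a.mean(0) if len(a) else 0, rect(a) if len(a)>20 else 0)
    b=box(X,[670,-80,213],[740,0,226]);print('bartop',b.mean(0) if len(b) else 0,len(b))
for n,X in(('c',C),('t',T),('s',S)):
    t=box(X,[350,-390,9],[640,-160,19]); print('tray',n,rect(t) , rect(box(X,[350,-390,1],[640,-160,19])), t[:,2].max())
E
```

```text
block (4770, np.int64(4179), array([486. , 360.8]), array([175. , 120.1]), 19.21)
block side (711, np.int64(75), array([518.2, 324.6]), array([51.8, 27.7]), 36.25)
inlet [494.20064574 338.58110468  77.53560743] (259, np.int64(259), array([494.2, 339.3]), array([25.4, 24.9]), 89.98)
tongue (1559, np.int64(1557), array([520.3, 263.6]), array([60. , 80.8]), 19.02)
bed (14919, np.int64(14805), array([646.3,  31.5]), array([337.4, 199.1]), 8.34) (9009, np.int64(8927), array([646.3,  35.9]), array([313.9, 228.9]), 1.66) side (3077, np.int64(1370), array([701.1,  45.8]), array([252.9, 145.8]), 19.08)
c handle 0 0 0 arm 121 [686.2813942  -39.03345448 150.76699242] (121, np.int64(81), array([686.6, -34.4]), array([19.6,  6.4]), 88.55)
bartop [705.75018359 -38.1955856  219.14664269] 192
m handle 0 0 0 arm 0 0 0
bartop [705.56181419 -35.95971209 217.61085625] 131
t handle 0 0 0 arm 0 0 0
bartop 0 0
s handle 0 0 0 arm 11 [686.07029854 -32.24647923 151.51449542] 0
bartop [706.66562458 -39.04639677 219.41522458] 35Traceback (most recent call last):
  File "<stdin>", line 22, in <module>
  File "<stdin>", line 9, in rect
    return _wrapfunc(a, 'argmax', axis=axis, out=out, **kwds)
    return bound(*args, **kwds)
ValueError: attempt to get argmax of an empty sequence
```

```bash
python3 - <<'E'
import numpy as np,cv2
def L(n): d=np.load(n+'.npz');P=d['P'].reshape(-1,3);k=np.isfinite(P[:,0]); return P[k],d['im'].reshape(-1,3)[k].astype(int)
def box(P,lo,hi): return P[((P>lo)&(P<hi)).all(1)]
for n in ('wc','wm','side0'):
    P,I=L(n); k=((P>[450,-100,11])&(P<[760,170,19])).all(1)&(I.max(1)<110)
    Q=P[k]; print(n,len(Q),np.percentile(Q,[1,99],0).round(0).tolist())
    # +y edge (left): max y per x bin
    e=[];f=[];g=[]
    for x in range(500,730,8):
        q=Q[abs(Q[:,0]-x)<4]
        if len(q)>10: e.append((x,np.percentile(q[:,1],99)))
    for y in range(-20,130,6):
        q=Q[abs(Q[:,1]-y)<3]
        if len(q)>10: f.append((y,np.percentile(q[:,0],1))); g.append((y,np.percentile(q[:,0],99)))
    for nm,v in(('left',e),('near',f),('far',g)):
        v=np.array(v)
        if len(v)>5:
            p=np.polyfit(v[:,0],v[:,1],1); r=v[:,1]-np.polyval(p,v[:,0]); v=v[abs(r)<3]; p=np.polyfit(v[:,0],v[:,1],1); print(nm,'slope deg',np.degrees(np.arctan(p[0])).round(2),'at mid',v[:,0].mean().round(),np.polyval(p,v[:,0].mean()).round(1),len(v))
    for x in range(565,720,10):
        q=box(P,[x-5,-75,100],[x+5,0,260])
        if len(q)>5: t=np.percentile(q[:,2],95); w=q[q[:,2]>t-5]; print(x,'top',t.round(),'y',w[:,1].min().round(),w[:,1].max().round(), end=' | ')
    print()
for n in ('wc','wt','side0'):
    P,I=L(n); q=box(P,[350,-390,9],[640,-160,19]); print(n,len(q), cv2.minAreaRect(q[:,:2].astype(np.float32)) if len(q)>5 else 0)
E
```

```text
wc 12552 [[493.0, -73.0, 13.0], [734.0, 107.0, 17.0]]
left slope deg 0.87 at mid 612.0 107.3 29
near slope deg 1.77 at mid 22.0 493.1 3
far slope deg 7.23 at mid 35.0 736.4 11
565 top 210.0 y -45.0 -35.0 | 575 top 214.0 y -53.0 -28.0 | 585 top 215.0 y -53.0 -27.0 | 595 top 214.0 y -50.0 -30.0 | 605 top 133.0 y -47.0 -33.0 | 615 top 133.0 y -47.0 -33.0 | 625 top 132.0 y -47.0 -33.0 | 635 top 133.0 y -47.0 -33.0 | 645 top 133.0 y -47.0 -32.0 | 655 top 133.0 y -47.0 -32.0 | 665 top 133.0 y -47.0 -32.0 | 675 top 133.0 y -47.0 -32.0 | 685 top 152.0 y -54.0 -25.0 | 695 top 219.0 y -43.0 -34.0 | 705 top 220.0 y -44.0 -33.0 | 715 top 220.0 y -43.0 -33.0 | 
wm 7472 [[492.0, -74.0, 12.0], [746.0, 110.0, 17.0]]
left slope deg 1.17 at mid 612.0 109.5 29
near slope deg 0.9 at mid 18.0 492.6 10
far slope deg 77.58 at mid 82.0 744.4 1
575 top 126.0 y -29.0 -26.0 | 585 top 130.0 y -29.0 -26.0 | 595 top 129.0 y -35.0 -29.0 | 605 top 131.0 y -36.0 -31.0 | 615 top 124.0 y -32.0 -30.0 | 695 top 219.0 y -44.0 -32.0 | 705 top 220.0 y -40.0 -33.0 | 715 top 220.0 y -41.0 -33.0 | 
side0 2432 [[497.0, -71.0, 
[... 257 characters left out ...]
 -47.0 -33.0 | 615 top 135.0 y -46.0 -35.0 | 625 top 134.0 y -47.0 -33.0 | 635 top 136.0 y -46.0 -35.0 | 645 top 134.0 y -47.0 -32.0 | 655 top 135.0 y -46.0 -33.0 | 665 top 134.0 y -45.0 -34.0 | 685 top 156.0 y -36.0 -28.0 | 695 top 221.0 y -44.0 -35.0 | 705 top 222.0 y -43.0 -36.0 | 715 top 221.0 y -44.0 -35.0 | 
wc 742 ((517.7262573242188, -290.9837646484375), (184.05850219726562, 265.6493225097656), 82.37744140625)
wt 965 ((518.038330078125, -291.92156982421875), (183.7060089111328, 265.4822692871094), 82.49288940429688)
side0 176 ((514.5801391601562, -291.24639892578125), (185.77430725097656, 261.6949768066406), 83.57788848876953)<stdin>:18: RankWarning: Polyfit may be poorly conditioned
```

```bash
cat >> h.py <<'E'
CL=np.array([582,-40.3]); CY=np.radians(181)
def cw(x,y): c,s=np.cos(CY),np.sin(CY); return CL+np.array([c*x-s*y,s*x+c*y])
def st(m=''):
    s=bot.read_state(); print(m,'t%.1f'%s['clock'],'p',s['ee_pos'].round(1),'F',s['ft_force'].round(1),'M',s['moment'].round(2),'w%.1f gf%.0f'%(s['grip_width'],s['grip_force']),'j6 %.2f'%s['joint_positions'][5]); return s
E
python3 - <<'E'
from h import *
a=down(np.radians(199.1)); I=[494.2,339]
bot.move_gripper(50)
bot.move_to([*I,180],a); bot.servo_line([*I,77],speed=100); st('at')
bot.move_gripper(10,grip_force=100); st('grip')
bot.servo_line([*I,107],speed=40); s=st('lift')
t=cw(0,-94)
bot.servo_line([*t,107],attitude=down(CY),speed=90); st('over')
c=cam('wrist'); cv2.imwrite('pics/m1.png',c['image']); np.savez('m1.npz',P=cloud(c),im=c['image'])
E
```

```text
at t9.1 p [494.5 339.2  77.7] F [-0.3  0.2  0.1] M [-0.04  0.01 -0.04] w50.1 gf0 j6 -1.36
grip t9.4 p [494.4 339.3  78.1] F [-2.8 -0.7  7. ] M [-0.04  0.43  0.  ] w22.9 gf98 j6 -1.36
lift t10.3 p [494.1 338.9 106.7] F [-0.4  0.1 -8.5] M [-0.01  0.03  0.03] w22.9 gf98 j6 -1.36
over t13.8 p [580.3  53.8 107. ] F [-0.8  0.  -7.3] M [-0.01 -0.02  0.02] w22.4 gf98 j6 -1.56
```

View pics/m1.png

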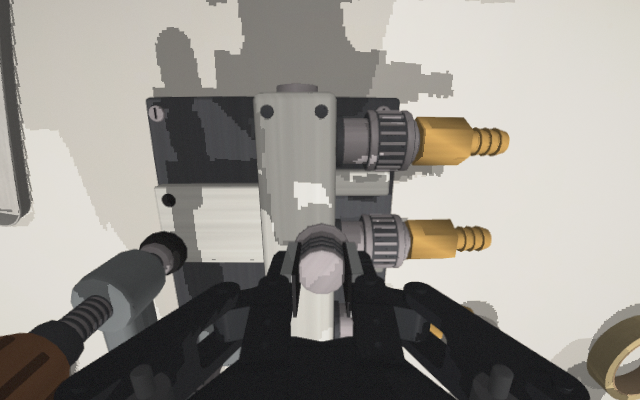

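The manifold is held level over the bed, with its tongue heading under the foot at left (165,250). I lower it and measure its pose.

```bash
python3 - <<'E'
from h import *
t=cw(0,-94)
print(bot.servo_line([*t,88],speed=25,until_force=5)); st('down')
bot.move_gripper(50); st('open')
bot.servo_line([*t,220],speed=150)
q=cw(0,-60)
bot.move_to([540,60,400],down(np.pi/2)); bot.dwell(.2); c=cam('wrist'); np.savez('m2.npz',P=cloud(c),im=c['image']); cv2.imwrite('pics/m2.png',c['image'])
P=cloud(c).reshape(-1,3);P=P[np.isfinite(P[:,0])]
def box(lo,hi): return P[((P>lo)&(P<hi)).all(1)]
i=box([540,20,88],[620,90,100]); print('inlet',len(i),i.mean(0),(i.min(0)+i.max(0))/2)
b=box([480,-20,60],[680,90,70]); print('block',len(b),b[:,2].mean()); 
e=[]
for x in np.arange(500,666,6):
    q=b[abs(b[:,0]-x)<3]
    if len(q)>8: e.append((x,q[:,1].min()))
e=np.array(e); p=np.polyfit(e[:,0],e[:,1],1); r=e[:,1]-np.polyval(p,e[:,0]); e=e[abs(r)<2.5]; p=np.polyfit(e[:,0],e[:,1],1); print('edge deg',np.degrees(np.arctan(p[0])),len(e),'x',b[:,0].min(),b[:,0].max(),'y edge at 582',np.polyval(p,582))
t=box([540,-40,22],[625,30,32]); print('tongue x',np.percentile(t[:,0],[1,99]),'y',t[:,1].min(),'z',np.median(t[:,2]))
E
```

```text
True
down t14.4 p [580.2  53.6  93.1] F [ 0.3 -1.2  5. ] M [-0.08  0.17  0.04] w22.6 gf100 j6 -1.56
open t14.8 p [579.4  53.6  91.9] F [-0.4  0.1 -0. ] M [-0.06 -0.02  0.01] w49.8 gf0 j6 -1.56
inlet 223 [579.86661267  52.6702857   92.61908621] [580.33493105  51.83041142  91.71484048]
block 3220 65.15304742944916
edge deg 1.18104916019361 28 x 492.53736556624716 668.596877101211 y edge at 582 16.891519310629125
tongue x [552.48430156 610.49159386] y -39.988223599909446 z 27.157972313028864
```

View pics/m2.png

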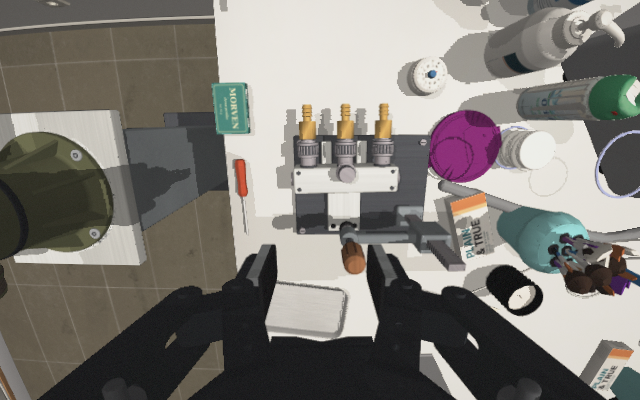

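The manifold stands flat and square on the bed: block top z 65, yaw 1.2°, inlet at (580,53). Next I push the arm down.

```bash
python3 - <<'E'
from h import *
a=down(CY); x,y=cw(-63,0); print(x,y,bot.tip_reach)
bot.move_gripper(0)
bot.move_to([x,y,320],a); bot.servo_line([x,y,158],speed=120); st('above')
print(bot.servo_line([x,y,85],speed=30,until_force=11)); st('bear')
r=bot.servo_line([x,y,84],speed=6,until_force=9); print(r); st('push')
E
```

```text
644.9904047948527 -39.20049839445113 19.0
above t21.0 p [645.3 -39.2 158.8] F [ 0.3 -0.   0.5] M [0.05 0.02 0.03] w-0.0 gf0 j6 -1.71
True
bear t22.8 p [645.4 -39.2  97.4] F [0.1 0.3 4.5] M [ 0.06  0.05 -0.04] w-0.1 gf2 j6 -1.71
True
push t23.5 p [645.4 -39.2  97.1] F [-1.3  0.9  6.5] M [-0.    0.22 -0.02] w0.2 gf3 j6 -1.71
```

```bash
python3 - <<'E'
from h import *
x,y=cw(-63,0)
for k in range(6):
    z=bot.read_state()['ee_pos'][2]
    r=bot.servo_line([x,y,z-1.0],speed=5,until_force=24); s=st(r)
    if s['ft_force'][2]>27: break
E
```

```text
False t23.8 p [645.4 -39.2  97. ] F [-1.5  0.4  9.9] M [0.07 0.22 0.06] w0.1 gf5 j6 -1.71
False t24.1 p [645.4 -39.2  96.9] F [-1.  -0.  11.1] M [0.07 0.33 0.  ] w-0.3 gf5 j6 -1.71
False t24.3 p [645.4 -39.2  97. ] F [-1.2  0.3 10.4] M [0.11 0.42 0.03] w-0.4 gf5 j6 -1.71
False t24.6 p [645.4 -39.2  96.9] F [-1.3 -0.  10.5] M [0.08 0.32 0.  ] w0.2 gf5 j6 -1.71
False t24.8 p [645.4 -39.2  96.9] F [-2.3 -0.3 10.9] M [ 0.07  0.33 -0.04] w0.2 gf5 j6 -1.71
False t25.1 p [645.4 -39.2  96.9] F [-1.8  1.2 11.6] M [0.01 0.35 0.06] w0.2 gf5 j6 -1.71
```

```bash
python3 - <<'E'
from h import *
x,y=cw(-63,0)
for z in np.arange(95,85,-1.):
    r=bot.servo_line([x,y,z],speed=6); s=st(z)
    if s['ft_force'][2]>30 or s['ee_pos'][2]<92.5: break
E
```

```text
95.0 t25.4 p [645.5 -39.2  96.4] F [-3.   0.1 14. ] M [0.08 0.53 0.03] w-0.1 gf7 j6 -1.71
94.0 t25.7 p [645.6 -39.2  95.7] F [-2.   0.9 16. ] M [ 0.14  0.61 -0.01] w-0.1 gf8 j6 -1.71
93.0 t26.0 p [645.7 -39.3  95.1] F [-4.3  0.8 19.8] M [ 0.11  0.89 -0.04] w-0.1 gf10 j6 -1.71
92.0 t26.3 p [645.7 -39.3  94.6] F [-7.1  0.8 24.3] M [ 0.13  1.36 -0.01] w-0.7 gf12 j6 -1.71
91.0 t26.6 p [645.8 -39.2  94.2] F [-10.6   1.5  28.4] M [ 0.14  1.88 -0.  ] w0.2 gf14 j6 -1.71
90.0 t26.9 p [645.8 -39.3  93.8] F [-13.1   1.6  34.4] M [ 0.21  2.44 -0.  ] w-0.0 gf17 j6 -1.71
```

```bash
python3 - <<'E'
from h import *
x,y=cw(-63,0)
bot.servo_line([x,y,200],speed=120); st()
bot.move_gripper(60)
bot.move_to([545,20,360],down(np.pi/2)); bot.dwell(.2)
for n in ('wrist','side'):
    c=cam(n); P=cloud(c)
    if n=='wrist': cv2.imwrite('pics/m3.png',c['image'])
    P=P.reshape(-1,3);P=P[np.isfinite(P[:,0])]
    k=(P[:,0]>603)&(P[:,0]<672)&(abs(P[:,1]+39.5)<5)&(P[:,2]>70)&(P[:,2]<90); q=P[k]
    p=np.polyfit(q[:,0],q[:,2],1); r=q[:,2]-np.polyval(p,q[:,0]); q=q[abs(r)<2]; p=np.polyfit(q[:,0],q[:,2],1); print(n,len(q),'slope',p[0],'z at 645',np.polyval(p,645))
    k=(P[:,0]>560)&(P[:,0]<603)&(abs(P[:,1]+40)<22)&(P[:,2]>145)&(P[:,2]<185); q=P[k]; print('handle',len(q),q.max(0),q.min(0)); t=q[q[:,2]>np.percentile(q[:,2],90)-3]; print((t.max(0)+t.min(0))/2, np.percentile(q[:,2],95))
E
```

```text
t28.0 p [644.7 -39.2 198.9] F [-0.3 -0.2 -0.3] M [ 0.01  0.01 -0.03] w0.1 gf0 j6 -1.71
wrist 276 slope -0.042020279460261524 z at 645 75.15142976123383
handle 431 [599.0542896  -25.20205212 162.2823319 ] [571.45262614 -53.96631803 145.02625854]
[586.13133996 -39.50542555 159.97528271] 160.98980709301986
side 35 slope -0.056157227525363784 z at 645 75.36443466253584
handle 67 [598.70310708 -27.25948561 164.6089371 ] [571.82084125 -53.60392316 145.44042395]
[585.66842379 -40.3897641  162.30562799] 163.28346097359264
```

The arm stays bound with a tilt of about 0.042. The handle is at (585,-40), top z about 161. Next I tighten the screw in two strokes of 3.6 rad.

```bash
python3 - <<'E'
from h import *
p=np.array([585.,-40.]); z=141.
def pose(z,j6):
    j=np.array(bot.ik([*p,z],down(j1+np.pi/2-j6))); j[5]=j6; return j
j1=np.arctan2(p[1],p[0])
for stroke in range(2):
    bot.move_joints(pose(200,-1.9)); s=bot.read_state(); print(s['ee_pos'],rot(s['tool_rot']).as_matrix()[:,2].round(3))
    bot.servo_line([*p,z],speed=100)
    bot.move_gripper(15,grip_force=70); st('grip')
    for k in range(3):
        z-=0.96; j=bot.read_state(); 
        bot.move_joints(pose(z,-1.9+1.2*(k+1))); st(k)
    bot.move_gripper(60); st('rel')
    bot.servo_line([*p,200],speed=150)
E
```

```text
[585.10721688 -39.92872259 200.33076316] [ 0.001 -0.    -1.   ]
grip t33.2 p [585.2 -39.7 141.7] F [-1.9  3.9  6.3] M [0.78 0.28 0.  ] w27.5 gf68 j6 -1.90
0 t34.3 p [584.1 -41.  140.9] F [-10.9  -6.1  14.1] M [-1.81  3.03  0.06] w27.4 gf69 j6 -0.70
1 t35.4 p [584.5 -39.5 140. ] F [-8.9  4.6 12.1] M [0.92 2.16 0.04] w28.0 gf73 j6 0.50
2 t36.5 p [585.1 -40.2 139.2] F [-4.2  1.   9.9] M [-0.19  0.88  0.09] w27.8 gf69 j6 1.70
rel t36.9 p [585. -40. 138.] F [-0.2  0.8 -0.5] M [ 0.   -0.02 -0.01] w59.8 gf0 j6 1.70
[585.00926004 -40.00998383 199.98235015] [-0. -0. -1.]
grip t41.6 p [585.2 -39.6 138.8] F [-1.1  3.8  5.6] M [0.81 0.39 0.03] w27.9 gf68 j6 -1.90
0 t42.8 p [584. -41. 138.] F [-11.7  -5.5  13.6] M [-1.92  3.2   0.09] w27.7 gf69 j6 -0.70
1 t43.9 p [584.5 -39.5 137. ] F [-7.2  4.6 11.9] M [0.94 2.06 0.04] w27.3 gf73 j6 0.50
2 t45.0 p [585.1 -40.2 136.2] F [-3.7 -0.6  8.3] M [-0.4   0.98  0.06] w27.8 gf69 j6 1.70
rel t45.4 p [585.  -40.  135.1] F [-0.   0.  -0.3] M [-0.    0.   -0.03] w60.1 gf0 j6 1.70
```

```bash
cat > meas.py <<'E'
from h import *
for n in ('wrist','side'):
    c=cam(n); P=cloud(c)
    if n=='wrist': cv2.imwrite('pics/m4.png',c['image'])
    P=P.reshape(-1,3);P=P[np.isfinite(P[:,0])]
    k=(P[:,0]>603)&(P[:,0]<672)&(abs(P[:,1]+39.5)<5)&(P[:,2]>65)&(P[:,2]<95); q=P[k]
    p=np.polyfit(q[:,0],q[:,2],1); r=q[:,2]-np.polyval(p,q[:,0]); q=q[abs(r)<2]; p=np.polyfit(q[:,0],q[:,2],1); print(n,len(q),'slope',p[0],'z at 645',np.polyval(p,645))
    k=(P[:,0]>560)&(P[:,0]<603)&(abs(P[:,1]+40)<22)&(P[:,2]>140)&(P[:,2]<185); q=P[k]; print('handle',len(q),q.max(0),q.min(0), np.percentile(q[:,2],95))
    k=((P>[430,-380,9])&(P<[610,-160,19])).all(1); k=((P>[350,-350,9])&(P<[600,-170,19])).all(1); print('tray',cv2.minAreaRect(P[k][:,:2].astype(np.float32)))
E
python3 - <<'E'
from h import *
bot.move_to([545,20,360],down(np.pi/2)); bot.dwell(.2)
exec(open('meas.py').read())
E
```

```text
wrist 280 slope -0.05278732126792485 z at 645 76.16499571964422
handle 444 [600.5709094  -25.0726122  159.77597606] [571.80585048 -53.5989758  140.11654772] 157.97657015890613
tray ((506.9645080566406, -261.03497314453125), (128.56256103515625, 171.26409912109375), 82.8170394897461)
side 37 slope -0.042573148221858974 z at 645 76.55263284357201
handle 70 [599.4138142  -27.26425324 160.38592467] [574.05106    -54.08502107 140.17191125] 159.73358387311146
tray ((489.322998046875, -259.75250244140625), (127.51091766357422, 201.14894104003906), 83.15861511230469)
```

The handle dropped about 3 mm in absolute terms, which means about 45 N on the rubber foot, and the arm is still bound. It is tight. Now I look closely at the couplers.

```bash
python3 - <<'E'
from h import *
bot.move_to([580,60,270],down(np.radians(91.2))); bot.dwell(.2)
c=cam('wrist'); cv2.imwrite('pics/m5.png',c['image']); P=cloud(c).reshape(-1,3);P=P[np.isfinite(P[:,0])]
np.save('m5.npy',P)
def box(lo,hi): return P[((P>lo)&(P<hi)).all(1)]
b=box([480,0,60],[680,75,69]); print('block x',np.percentile(b[:,0],[.5,99.5]),'y',np.percentile(b[:,1],[.5,99.5]),b[:,2].mean())
for x0 in (518,580,642):
    for nm,y0,y1 in(('collar',80,104),('hex',110,134),('hose',142,160)):
        q=box([x0-25,y0,50],[x0+25,y1,80]); 
        if len(q)<10: print('few',len(q));continue
        print(x0,nm,len(q),'x',np.percentile(q[:,0],[1,99]).round(1),'ztop',np.percentile(q[:,2],98).round(1))
    q=box([x0-8,70,50],[x0+8,190,80]); print('y end',q[:,1].max())
E
```

```text
block x [493.95048502 666.76980432] y [16.62936473 74.57174818] 64.89756702058598
518 collar 577 x [501.7 534. ] ztop 70.6
518 hex 482 x [503.1 530.5] ztop 64.5
518 hose 191 x [509.2 523.3] ztop 59.0
y end 158.86415417367337
580 collar 573 x [563.3 595.8] ztop 70.6
580 hex 496 x [565.1 592.7] ztop 64.7
580 hose 216 x [570.8 586. ] ztop 58.8
y end 160.32982942892752
642 collar 577 x [624.5 657.2] ztop 70.7
642 hex 478 x [627.2 653.8] ztop 64.6
642 hose 193 x [632.2 646.3] ztop 58.6
y end 160.4505154666339
```

View pics/m5.png

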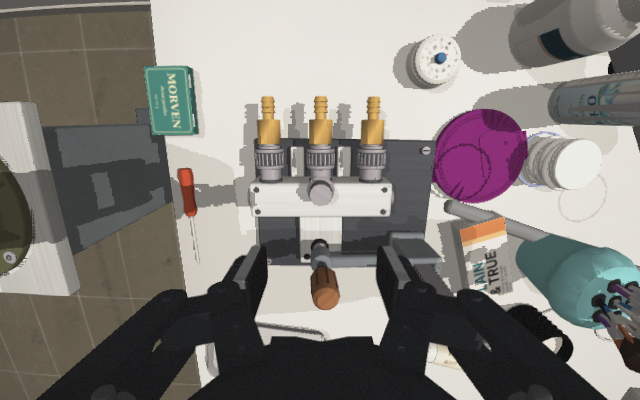

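The picture shows the nozzles at columns 268, 320 and 373 and clear space round the couplers. The collar axes are at x 518, 579.5 and 641. I release and draw out the first one (c, nearest).

```bash
cat >> h.py <<'E'
MO=np.array([580.5,38.3]); MY=np.radians(181.1)
def mw(x,y): c,s=np.cos(MY),np.sin(MY); return MO+np.array([c*x-s*y,s*x+c*y])
AM=down(MY-np.pi/2)
def trayrect(cn='side',lo=(330,-370),hi=(600,-165)):
    P=cloud(cam(cn)).reshape(-1,3);P=P[np.isfinite(P[:,0])]
    k=((P>[*lo,9])&(P<[*hi,19])).all(1)
    (c,(w,h),a)=cv2.minAreaRect(P[k][:,:2].astype(np.float32))
    if w>h: w,h,a=h,w,a-90
    a=np.radians(a+90); a=(a+np.pi/2)%np.pi-np.pi/2
    print('tray',np.round(c,1),round(w),round(h),'long axis deg',np.degrees(a).round(1)); return np.array(c),w,h,a
def release(mx):
    bot.move_gripper(46)
    bot.move_to([*mw(mx,-51),150],AM); bot.servo_line([*mw(mx,-51),57],speed=90)
    bot.move_gripper(20,grip_force=50); st('collar')
    r=bot.servo_line([*mw(mx,-39.5),57],speed=25,until_force=20); st('pulled %s'%r); bot.dwell(.2)
    bot.servo_line([*mw(mx,-50),57],speed=40); bot.move_gripper(46); st('open')
    bot.servo_line([*mw(mx,-51),110],speed=150)
def draw(mx):
    bot.servo_line([*mw(mx,-97),110],speed=150); bot.servo_line([*mw(mx,-97),60],speed=90)
    bot.move_gripper(12,grip_force=40); st('hex')
    r=bot.servo_line([*mw(mx,-140),60],speed=60,until_force=20); st('drawn %s'%r)
def look(n,pos,yaw):
    bot.move_to(pos,down(yaw)); bot.dwell(.1); c=cam('wrist'); cv2.imwrite(f'pics/{n}.png',c['image'])
E
python3 - <<'E'
from h import *
release(62)
c=cam('wrist'); cv2.imwrite('pics/r1.png',c['image'])
P=cloud(c).reshape(-1,3);P=P[np.isfinite(P[:,0])]
for x0 in (518,580,642):
    k=(abs(P[:,0]-x0)<8)&(P[:,1]>70)&(P[:,1]<200)&(P[:,2]>48)&(P[:,2]<80); print(x0,P[k][:,1].max() if k.any() else None)
E
```

```text
collar t50.9 p [517.4  88.3  57.7] F [-5.8  2.2  7.5] M [ 0.22  0.97 -0.12] w30.6 gf50 j6 0.08
pulled True t51.4 p [517.5  78.9  57.8] F [0.4 9.9 4.5] M [ 1.56  0.23 -0.1 ] w30.7 gf50 j6 0.06
open t52.3 p [517.7  87.   57.1] F [0.  0.4 0. ] M [-0.01  0.02  0.  ] w46.0 gf0 j6 0.07
518 174.7869438710677
580 160.26029899203718
642 160.59391717087286
```

Nozzle c moved out 14 mm, so it is released. I draw it out and carry it to the tray.

```bash
cat >> h.py <<'E'
def lay(off):
    p=bot.read_state()['ee_pos']; bot.servo_line([p[0],p[1],225],speed=180); 
    bot.servo_line([520,-60,225],speed=250); st('mid')
    c,w,h,a=trayrect()
    assert abs(w-127)<6 and abs(h-202)<7
    u=np.array([np.cos(a),np.sin(a)]); v=np.array([-u[1],u[0]])  # v ~ +y
    g=c+off*u+8.5*v; A=down(a+np.pi/2)
    bot.servo_line([*g,120],attitude=A,speed=220); s=st('over')
    assert s['grip_width']>15
    bot.servo_line([*g,40],speed=100); r=bot.servo_line([*g,24.5],speed=30,until_force=6); st('low %s'%r)
    bot.move_gripper(38); bot.servo_line([*g,120],speed=150)
E
python3 - <<'E'
from h import *
draw(62); lay(-55)
c=cam('wrist'); cv2.imwrite('pics/l1.png',c['image'])
E
```

```text
hex t54.3 p [517.  134.1  60.6] F [0.7 0.2 3. ] M [-0.12 -0.08  0.02] w23.1 gf42 j6 0.16
drawn False t55.2 p [515.8 177.   60. ] F [-0.2  0.  -0.3] M [-0.03  0.01  0.04] w22.7 gf41 j6 0.24
mid t57.3 p [519.9 -59.2 224.8] F [ 0.3  0.4 -0.7] M [-0.03 -0.01  0.03] w23.0 gf41 j6 -0.20
tray [ 488.8 -259.1] 128 202 long axis deg -6.9
over t58.6 p [ 435.7 -243.5  120.5] F [ 0.3 -0.5 -0.2] M [ 0.05 -0.01 -0.06] w22.9 gf41 j6 -0.46
low True t60.0 p [ 435.5 -244.2   27. ] F [-1.1  1.1  7.5] M [0.15 0.13 0.01] w22.9 gf42 j6 -0.46
```

View pics/l1.png

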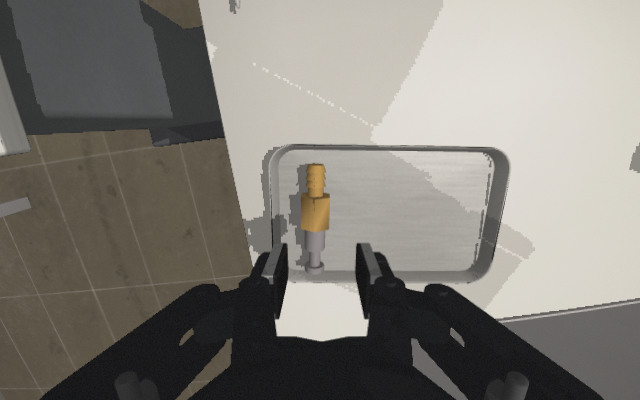

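Nozzle c lies in the tray at pixel (315,215). Its stem end at (315,270) is close to the rim, so I check its height.

```bash
python3 - <<'E'
from h import *
c=cam('wrist'); P=cloud(c)
for v in range(160,290,8): print(v,P[v,315].round(1),P[v,300].round(1), P[v,400].round(1))
trayrect()
E
```

```text
160 [ 434.3 -203.1    1.1] [ 421.5 -201.6    0.7] [ 506.9 -211.6    2.4]
168 [ 434.3 -206.9   20.9] [ 420.6 -208.3    1.8] [ 506.7 -218.6    2. ]
176 [ 433.5 -213.1   21.9] [ 419.6 -215.3    1.4] [ 506.5 -225.7    1.6]
184 [ 432.7 -219.6   22. ] [ 4.184e+02 -2.227e+02 -2.000e-01] [ 506.4 -233.2    0.7]
192 [ 431.8 -226.5   20.6] [ 417.5 -229.5    1.6] [ 505.7 -240.     2.5]
200 [ 431.3 -231.2   27.8] [ 416.5 -236.8    1.6] [ 505.8 -247.9    0.8]
208 [ 430.4 -238.1   27. ] [ 415.5 -244.1    1.9] [ 505.5 -255.5    0.7]
216 [ 429.6 -244.6   27.8] [ 414.2 -252.1    0.6] [ 504.9 -262.7    2. ]
224 [ 428.7 -251.6   27.4] [ 413.2 -259.4    1.8] [ 504.8 -270.9    1. ]
232 [ 427.9 -258.4   28. ] [ 4.119e+02 -2.678e+02  3.000e-01] [ 5.046e+02 -2.791e+02  5.000e-01]
240 [ 426.5 -267.8   22.7] [ 411.  -275.1    2.1] [ 504.1 -286.8    1.5]
248 [ 425.6 -274.9   23.4] [ 409.6 -283.7    0.8] [ 503.8 -295.     1.5]
256 [ 424.3 -284.8   18.8] [ 408.6 -291.5    2. ] [ 5.038e+02 -3.041e+02  2.000e-01]
264 [ 423.2 -292.9   18.1] [ 407.1 -301.    -0. ] [ 503.1 -311.8    1.8]
272 [ 422.5 -299.1   21.5] [ 406.6 -307.     4.7] [ 502.5 -319.9    3. ]
280 [ 420.5 -312.6   12.6] [ 406.7 -310.5   13.2] [ 467.8 -236.8  143.9]
288 [ 4.181e+02 -3.295e+02 -3.000e-01] [ 403.3 -327.1    0.6] [ 466.2 -236.3  150.1]
tray [ 489.4 -259.6] 129 203 long axis deg -6.8
```

It lies flat and inside. Same again for nozzle b.

```bash
cat >> h.py <<'E'
def back():
    p=bot.read_state()['ee_pos']; bot.servo_line([p[0],p[1],225],speed=180)
    bot.servo_line([540,90,225],attitude=AM,speed=250)
def ends():
    c=cam('wrist'); P=cloud(c).reshape(-1,3);P=P[np.isfinite(P[:,0])]
    for x0 in (518,580,642):
        k=(abs(P[:,0]-x0)<8)&(P[:,1]>70)&(P[:,1]<200)&(P[:,2]>48)&(P[:,2]<80); print(x0,P[k][:,1].max() if k.any() else None)
E
python3 - <<'E'
from h import *
back(); release(0); ends(); draw(0); lay(0)
c=cam('wrist'); cv2.imwrite('pics/l2.png',c['image'])
E
```

```text
collar t65.6 p [579.6  89.3  57.8] F [-3.2 -0.3  6.3] M [-0.11  0.68 -0.1 ] w30.9 gf50 j6 0.07
pulled False t66.2 p [579.7  79.4  57.8] F [-3.2 12.7  5.8] M [ 2.02  0.75 -0.12] w30.7 gf50 j6 0.05
open t67.2 p [579.6  88.1  57.1] F [ 0.  -0.1  0.1] M [ 0.01 -0.    0.03] w45.9 gf0 j6 0.07
518 103.43356781568724
580 175.1514729243339
642 160.76450153928332
hex t69.2 p [578.9 135.3  60.6] F [-1.7  0.6  3.2] M [-0.13  0.15 -0.01] w23.1 gf42 j6 0.15
drawn False t70.0 p [577.8 178.1  59.9] F [-0.5 -0.3 -0.5] M [ 0.02 -0.    0.06] w22.9 gf41 j6 0.22
mid t72.2 p [520.1 -59.3 224.9] F [-0.4  0.4 -1.1] M [ 0.06 -0.03  0.02] w23.4 gf41 j6 -0.20
tray [ 488.2 -260.4] 131 202 long axis deg -6.5
over t73.5 p [ 489.6 -251.2  120.6] F [ 1.2  0.3 -0.5] M [-0.02  0.02  0.02] w23.0 gf41 j6 -0.43
low True t74.9 p [ 489.4 -252.1   26.9] F [-0.1 -0.1  6.9] M [0.13 0.03 0.03] w23.1 gf42 j6 -0.43
```

View pics/l2.png

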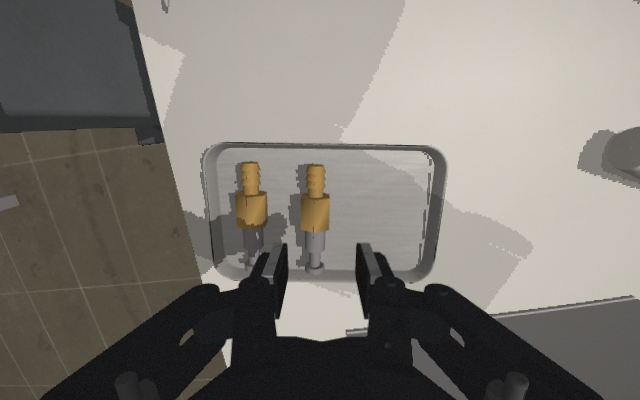

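Both nozzles lie side by side inside the tray, at (251,210) and (315,210). Next is nozzle a.

```bash
python3 - <<'E'
from h import *
back(); release(-62); ends(); draw(-62); lay(55)
p=bot.read_state()['ee_pos']; bot.servo_line([p[0],p[1],250]); bot.move_to([500,-60,360],down(np.pi/2)); bot.dwell(.2)
exec(open('meas.py').read()); trayrect()
c=cam('scene'); 
a=cv2.imread('pics/m4.png'); cv2.imwrite('pics/fin.png',np.hstack([cv2.resize(a,(400,250)),cv2.resize(c['image'],(400,250))]))
E
```

```text
collar t80.5 p [641.6  90.5  57.9] F [-4.3  0.2  4.8] M [-0.09  0.66 -0.07] w30.7 gf50 j6 0.06
pulled False t81.1 p [641.7  80.8  57.9] F [-4.3 11.7  4.7] M [ 1.89  0.69 -0.16] w30.6 gf50 j6 0.05
open t82.0 p [641.6  89.3  57. ] F [ 0.2 -0.  -0.1] M [ 0.03  0.03 -0.02] w46.3 gf0 j6 0.06
518 104.28112034236807
580 104.35771575922766
642 175.42709294706486
hex t84.1 p [640.8 136.5  60.6] F [-1.2 -0.   3.5] M [-0.1   0.18 -0.05] w22.7 gf42 j6 0.13
drawn False t85.0 p [639.8 179.3  59.9] F [ 0.5  0.6 -0.1] M [-0.01 -0.01 -0.04] w22.7 gf41 j6 0.20
mid t87.2 p [520.3 -59.2 224.8] F [ 0.   0.2 -0. ] M [-0.02 -0.    0.02] w22.8 gf41 j6 -0.20
tray [ 489.3 -258.5] 129 202 long axis deg -8.1
over t88.5 p [ 545.3 -257.   120.6] F [ 0.  -0.4  0.4] M [ 0.03 -0.01  0.02] w23.1 gf41 j6 -0.36
low True t89.9 p [ 545.1 -257.9   27. ] F [-1.1  0.4  6.8] M [ 0.19  0.24 -0.  ] w23.1 gf42 j6 -0.36
wrist 257 slope -0.055352983468603865 z at 645 76.0427585857043
handle 493 [599.99399282 -25.27840844 159.17440969] [571.97804983 -55.13248401 140.1607492 ] 158.14765462911438
tray ((487.05126953125, -259.0714111328125), (126.7944107055664, 194.3822479248047), 82.28748321533203)
side 40 slope -0.06489839003925482 z at 645 76.05769805627826
handle 70 [598.28202237 -26.9372376  163.5772484 ] [575.6141696  -54.49702892 140.56057803] 160.96212283892677
tray ((489.0204772949219, -260.4205017089844), (129.90396118164062, 201.51058959960938), 83.1281967163086)
tray [ 488.7 -259.4] 128 203 long axis deg -7.5
```

View pics/m4.png

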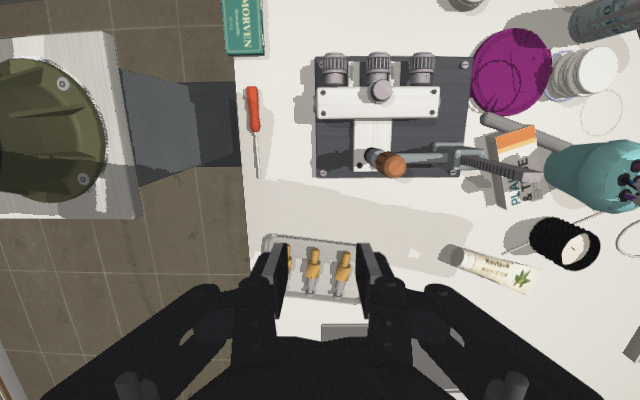

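The picture shows all three nozzles in the tray at (288..343, 262). The couplers are empty, the manifold is still clamped with the handle height unchanged, and the robot is clear. I hand the job in.

```bash
python3 -c "
from h import *
print(bot.finish_job())"
```

```text
the job is handed in; nothing more can be done
None
```

I handed the job in at about 90 s of the 210 s allowed: the manifold is clamped tight on the bed and all three nozzles lie in the steel tray. I planned no contact with anything else, but did not re-measure the tin or timer.

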